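Clamp a broom socket in the bench clamp

ROBOT

A 6-joint arm with a two-finger parallel gripper is mounted at the origin on the work surface. World frame = base frame: x ahead of the robot, y to its left, z up, the work surface at z = 0. Lengths are in m, angles in degrees, forces in N, time in s.
With the tool pointing down it reaches from about 0.4 to 0.825 m from the base axis. Payload 7 kg.
Tool frame: the origin (TCP) lies midway between the tips of the shut fingers; the grasp point (between the pads) lies 19 mm behind it; z points along the fingers, y is the line along which they close (so a half turn about z gives the same grasp; the last joint's range is limited). The gripper opens to 88 mm and grips with 3 to 60 N. Pads are 19 mm wide; open, the fingers measure 130 mm over their backs; the gripper's body (78 mm by 193 mm) begins 47 mm behind the grasp point.
Start: joints at [-52.649, 20.546, 0.682, 0, -70.136, -16.507], TCP at [0.24, -0.631, 0.196] pointing down, gripper open.
Joint ranges: [-176.03, 176.03], [-82.01, 121.73], [-58.28, 71.71], [-173.87, 95.51], [-174.79, -0.11], [-173.66, 173.66]. Speed limits (degrees/s): [136.94, 136.94, 172.46, 180, 180, 180].

INTERFACE

Orientations are given as [roll, pitch, yaw] about the fixed x, y, z axes, in that order (R = Rz(yaw) Ry(pitch) Rx(roll)).
In Python, from plant import ctrl gives the robot as it stands. The module is installed in compiled form; this text tells all that it offers.
- The arm moves only by the tool send_rows, never from a script. Its argument "plan" is a list that holds one entry, the list of rows, each a list of 6 numbers: the shift along the tool's x, y, z in cm, then the turn, a rotation vector about the tool's x, y, z in degrees. A call has 1 to 8 rows; each row is the pose to reach, as a shift and turn from the pose commanded when the call began, along the tool's axes at that moment; what a row does not reach only later rows make up. A row lasts 1/12 s, in which the tool goes at most 41.7 mm and 7.16 degrees, less where a joint would pass 70% of its speed; a pose out of reach is approached as far as the arm can. A call with a gripper value outside its range is refused whole. "fingers" is the opening, from 0 (shut) to 1 (fully open), set as the call begins (left out, the last holds). The fingers move at their own pace and stop on an object; the grip force is fixed at half the most. Time passes only in rows, so rows that repeat a pose let the fingers close. It gives the time, the measured TCP pose, the force, the opening and the grip force at its end, in the units of the state.
- ctrl.get_obs(): the state, without advancing time (a new reading comes with each control period).
- ctrl.snapshot(name): name is "scene" or "top" or "wrist"; returns a dict with "img" (400x640x3 uint8, red, green, blue), "K" (3x3 intrinsics, pixels), "pose" (4x4, takes a point from camera to world coordinates). Camera axes: x right, y down, z forward; pixel columns grow to the right and rows downward; lengths in m; the calibration is good to about 2 mm. A picture is of the moment at which its call begins. There is no depth.
- ctrl.close_job(): hands the job in; it is judged then, once.
The state is a dict: "clock": time; "joint_pos": joint angles; "qvel": joint speeds; "tau": joint torques, N m; "tool_pos": TCP position; "orientation": TCP orientation; "force": force on the tool from outside, world axes, zero at the start; "moment": the same for the moment, N m; "opening": finger opening in m; "gripper_force": force on a finger pad.
Only numpy, scipy, OpenCV 4.12 (cv2) and the standard library are available. Lean on these libraries where they do the work, as an engineer would, in place of code of your own. Each camera call takes 0.05 s, during which the arm holds its last target. There are 200 camera calls.

TASK

Stand the wooden broom socket (the block with a round stub on top) upright on the bench clamp's plate, centred between the two low stops in front of the fixed end jaw, and let go of it. Then pump the clamp's trigger with the fingers, stroke by stroke, until the sprung pad of the moving jaw has pushed the block against the end jaw, and finish while still holding the trigger pressed so that the block is gripped gently but firmly, the pad's spring about half compressed, never bottomed. Work the jaw only through the trigger, and leave the other things on the bench where they are.

Things in the scene. Friction and masses are not known exactly. Their poses are not given: they have to be found in the camera images.
- socket: The workpiece, pale wood, loose, 90 g: a block 40 (its x) by 50 (its y) by 40 mm high with a round stub, 24 mm diameter and 34 mm tall, upright on the middle of its top (74 mm high in all). Origin: centre of the underside. Best lifted by the stub. It is soft: it is crushed if the pad presses it with more than 35 N.
- clamp: One-hand ratchet clamp, bolted down. Origin: centre of the underside of its dark steel plate, 90 (x) by 280 (y) by 12 mm thick, z up. Bar along y; jaw closes to +y. Two aluminium stops 8 mm high on the plate, inner faces at x = +-25 mm, y = 60 to 95 mm. Black housing y -150 to -55, x -58 to +24 mm, top 62 mm (bolt head 70 mm) above the bench; a 16 mm bar trails behind.
- handle (a point): Middle of the clamp's fixed black handle, a bar 14 mm thick reaching from the housing to clamp x = -140 mm, at y = -141 to -127 mm, 16 to 52 mm above the bench. Handle and trigger overhang bare bench; on the trigger's +y side, where the fingers go, the bench is free.
- seat (a point): Point on the plate's top, 12 mm above the bench, midway between the stops: where the middle of the block's underside is when the block touches the end jaw (clamp x = 0, y = +75 mm). The block's y lies along the clamp's y. Setting it down 4 to 8 mm short of the end jaw is fine: the pad pushes it home.
- trigger (a joint): Trigger angle, rad: 0 released (leaning to the jaw), 0.5 fully squeezed; a spring returns it. The pawl works on 6 mm teeth: a full squeeze advances the jaw 12 to 15 mm; up to 6 mm of pawl travel is lost at the start of a stroke, and the trigger must be let back before the next. Pumping takes 6 to 9 N at the tip (far more at the end of the stroke, a hard stop), plus 1 N per 2 N on the pad.
- trigger_pivot (a point): The trigger's upright pivot, in the housing at clamp x = -52, y = -100 mm. The tip swings about it at 60 mm radius towards the clamp's -y, from y = -85 (released) to -115 mm (squeezed); the jaw goes to +y by half the tip's travel.
- trigger_tip (a point): Centre of the grey upright roll at the trigger's end, 22 mm diameter, 36 mm tall, from 18 to 54 mm above the bench; the fingers push its +y side towards the clamp's -y. It moves with the trigger.
- jaw (a joint): Jaw travel, m: grows as the jaw closes; friction (8 N) keeps it where the trigger left it. The uncompressed pad's front face is at clamp y = joint value - 1 mm. It starts at 0 to 15 mm; with the block home the pad touches at 51 mm.
- jaw_head (a point): On the moving jaw (steel head 46 mm wide, top 54 mm above the bench, with its bar and pad): point on the plate's top under the head's front face (21 mm behind the uncompressed pad's front). Not to be pushed by the robot itself.
- pad (a joint): How far the sprung rubber pad of the jaw is pressed in, m: 0 free, 0.012 bottomed. Stiffness 2.5 N per mm, so the reading tells the grip: 4 to 7 mm (10 to 18 N) is right.
- pad_face (a point): Centre of the pad's front face (40 mm wide, 34 mm tall, 32 mm above the bench); moves with the jaw and pad.
- endjaw: Fixed end jaw, part of the clamp: 50 mm wide, top 54 mm above the bench. Origin: foot of its face, on the plate (clamp y = +100 mm).
- offcut: Bystander: plain wooden offcut 60 x 36 x 30 mm, lies near the socket, no stub. Origin under its centre.
- glue: Bystander: white bottle, 52 mm diameter, 150 mm tall.
- jar: Bystander: glass jar, 68 mm diameter, 85 mm tall.
- tin: Bystander: tin, 90 mm diameter, 110 mm tall.
- driver: Bystander: screwdriver lying on the bench.
- spanner: Bystander: steel spanner lying on the bench.
- puck: Bystander: grey round tape measure, 68 mm diameter, 28 mm tall.
Things that resemble listed ones, but are neither listed nor needed, are in the scene too. What is shaped like the socket but blue or yellow is not meant.

How it is judged (in metres and radians):
On the way, in this order (a step that is already met when the one before it is completed fails the run):
1. the socket stands on the plate between the stops, in front of the end jaw, and is released (z of socket in the frame of clamp between 0.009 and 0.015 m and x of socket in the frame of clamp between -0.009 and 0.009 m and angle between socket's own z axis and vertical below 0.1 rad and angle between the y axis of socket and the y axis of clamp, either way round below 0.2 rad and y of socket in the frame of clamp between 0.05 and 0.079 m and contact force between each of the fingers, the arm and socket below 0.1 N), for 0.2 s.
2. the pumped jaw's pad touches the block and presses it against the end jaw (contact force between pad and socket above 2 N and contact force between endjaw and socket above 1 N and contact force between the fingers and trigger above 2 N), for 0.1 s.
At the end, for the whole second after the job is handed in: Ends holding: fingers press the trigger (over 3 N, beyond 0.05 rad); the pad presses the block with 9 to 25 N, the end jaw bears over 4 N; the untouched block stands upright on the plate within 9 mm of the middle between the stops, 5 mm of the seat along the bar, 0.2 rad of square (z of socket in the frame of clamp between 0.009 and 0.015 m and x of socket in the frame of clamp between -0.009 and 0.009 m and angle between socket's own z axis and vertical below 0.1 rad and angle between the y axis of socket and the y axis of clamp, either way round below 0.2 rad and y of socket in the frame of clamp between 0.07 and 0.079 m and contact force between each of the fingers, the arm and socket below 0.1 N and contact force between pad and socket between 9 and 25 N and contact force between endjaw and socket above 4 N and contact force between the fingers and trigger above 3 N and value of joint trigger above 0.05 rad and linear speed of socket below 0.01 m/s); the arm keeps its last pose, push and grip.
It fails at once if the block is crushed: the pad presses it with more than 35 N (contact force between pad and socket above 35 N).
It fails at once if the robot pushes the moving jaw itself instead of pumping (contact force between any of the fingers, the arm and jaw above 3 N).
It fails at once if another thing on the bench is moved by more than 30 mm (distance of any of offcut, glue, jar, tin, driver, spanner, puck from where it was at the start of the episode above 0.03 m).
It also fails if it takes over 61 s, if anything falls off the work surface, if the arm or the gripper's body presses on something with over 40 N, if the wrist force passes 120 N, or if a joint passes its speed limit or range.

## Working session

There is one attempt and no reset: what is moved stays moved. The work goes in short steps, Python scripts to look and compute and a tool call to move; the robot and the scene stay as the last step left them, time stands still between calls to the robot, and variables do not carry over. Pictures are saved under pics/ and viewed, at most 10 in all, crops included, and the job is handed in when it is done.

Besides the shell and the picture viewer there is one more tool, called after "Emit:" by a JSON object that holds its "op" and its "data". send_rows: Moves the arm, as the interface text tells. Its arguments: {"type":"object","properties":{"plan":{"type":"array","items":{"type":"array","items":{"type":"array","items":{"type":"number"}}}},"fingers":{"type":"number"}},"required":["plan"]}

```bash
mkdir -p pics; cat > h.py <<'E'
from plant import ctrl
import numpy as np, cv2
from scipy.spatial.transform import Rotation as R
def snap(n,f=None):
    s=ctrl.snapshot(n)
    im=cv2.cvtColor(np.asarray(s["img"]),cv2.COLOR_RGB2BGR)
    if f: cv2.imwrite(f"pics/{f}.png",im); np.savez(f"pics/{f}.npz",K=s["K"],pose=s["pose"])
    return im,np.array(s["K"]),np.array(s["pose"])
def load(f):
    d=np.load(f"pics/{f}.npz"); return cv2.imread(f"pics/{f}.png"),d["K"],d["pose"]
def ray(K,P,u,v):
    d=P[:3,:3]@np.linalg.solve(K,[u,v,1.]); return P[:3,3],d/np.linalg.norm(d)
def onz(K,P,u,v,z):
    o,d=ray(K,P,u,v); return o+d*(z-o[2])/d[2]
def proj(K,P,p):
    c=P[:3,:3].T@(np.array(p)-P[:3,3]); q=K@c; return q[:2]/q[2]
def cross(rays):
    A=sum(np.eye(3)-np.outer(d,d) for o,d in rays); b=sum((np.eye(3)-np.outer(d,d))@o for o,d in rays)
    x=np.linalg.solve(A,b); return x,[np.linalg.norm((np.eye(3)-np.outer(d,d))@(x-o)) for o,d in rays]
E
python3 - <<'E'
from h import *
np.set_printoptions(precision=4,suppress=True)
for n in("scene","top","wrist"):
    im,K,P=snap(n,n+"0"); print(n,K[0,0],P)
print(ctrl.get_obs())
E
```

```text
scene 402.8936263629526 [[ 0.4889  0.702  -0.5179  1.1264]
 [ 0.8723 -0.3914  0.2931 -0.2983]
 [ 0.0031 -0.5951 -0.8037  0.8707]
 [ 0.      0.      0.      1.    ]]
top 503.5855004310642 [[-0.0066 -0.9995  0.0314  0.5339]
 [-1.      0.0066 -0.0015  0.0206]
 [ 0.0013 -0.0314 -0.9995  1.3773]
 [ 0.      0.      0.      1.    ]]
wrist 285.99545780889315 [[-0.3559  0.8954  0.2675  0.1673]
 [ 0.9345  0.3402  0.1043 -0.6588]
 [ 0.0023  0.2871 -0.9579  0.3843]
 [ 0.      0.      0.      1.    ]]
{'clock': 0.15, 'joint_pos': array([-52.6487,  20.5835,   0.6478,  -0.0131, -70.136 , -16.5069]), 'qvel': array([-0.1367, -0.1651,  0.1657, -0.0269,  0.0754,  0.04  ]), 'tau': array([ -0.0011, -58.3274,  29.3291,   7.0013,   0.0088,  -0.0001]), 'tool_pos': array([ 0.24  , -0.6305,  0.1952]), 'orientation': array([ 179.9278,   -0.0086, -159.1601]), 'force': array([ 0.1108,  0.5648, -0.6966]), 'moment': array([-0.0249,  0.042 ,  0.0108]), 'gripper_force': 0.0, 'opening': 0.08770080831387668}
```

View pics/top0.png

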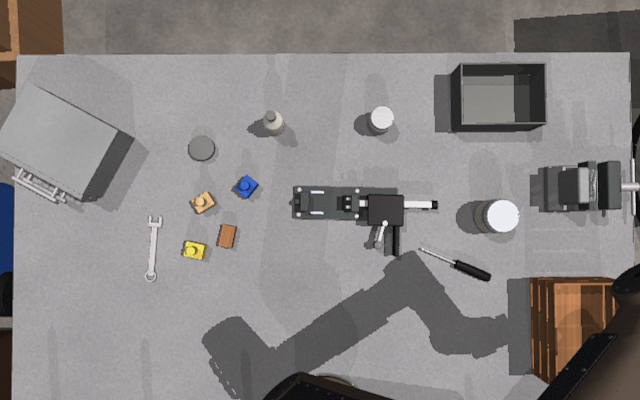

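View pics/scene0.png

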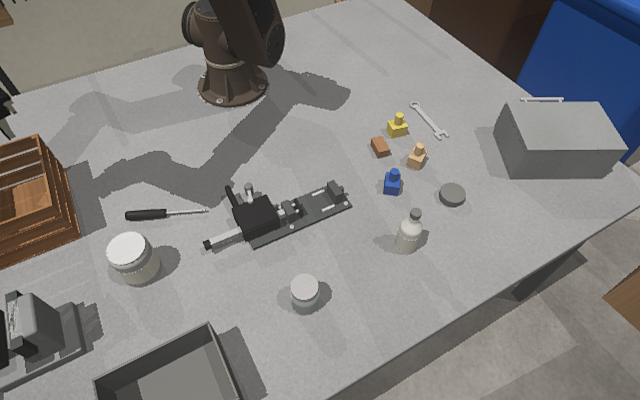

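The candidates for the socket in the top view are pale wood with a stub at (203,202), blue at (246,186), yellow at (194,250) and the plain brown offcut at (228,236). By the description I choose (203,202). The clamp's bar runs from the end jaw at (297,202) to the housing at (385,210), with the trigger near (380,240) and the handle at (394,240).

```bash
python3 - <<'E'
from h import *
np.set_printoptions(precision=4,suppress=True)
im,K,P=load("top0"); im2,K2,P2=load("scene0")
a=cv2.resize(im[165:275,170:290],None,fx=4,fy=4,interpolation=cv2.INTER_NEAREST)
b=cv2.resize(im[165:275,280:450],None,fx=4,fy=4,interpolation=cv2.INTER_CUBIC)
c=cv2.resize(im2[100:200,360:480],None,fx=3,fy=3,interpolation=cv2.INTER_NEAREST)
W=np.zeros((600,800,3),np.uint8); cc=cv2.resize(im[165:275,180:260],None,fx=3,fy=2.6)
b=cv2.resize(b,(510,330)); a=cv2.resize(a,(360,330));W[:330,:290]=a[:,:290];W[:330,290:]=b;W[:270,:0]=0
W[330:600,:360]=c[:270]; d=cv2.resize(im2[170:260,190:360],(440,270));W[330:,360:]=d
cv2.imwrite("pics/crop0.png",W)
def blobs(im,P,K,lab):
    hsv=cv2.cvtColor(im,cv2.COLOR_BGR2HSV); m=cv2.inRange(hsv,(5,70,120),(25,255,255))
    n,l,s,c=cv2.connectedComponentsWithStats(m)
    for i in range(1,n):
        if 60<s[i,4]<900: print(lab,s[i],c[i],onz(K,P,*c[i],0.04),hsv[l==i].mean(0))
blobs(im,P,K,"top");blobs(im2,P2,K2,"scene")
for n,p in dict(plateL=(293,202),plateR=(405,202)).items(): print(n,onz(K,P,*p,0.012))
print("stub",cross([ray(K,P,200,201),ray(K2,P2,420,147)]))
E
```

```text
top [  0   0  20  61 609] [12.1527 32.844 ] [1.0462 0.8342 0.04  ] [ 13.5008 117.9163 160.9885]
top [191 192  24  22 282] [202.5213 202.039 ] [0.5885 0.3232 0.04  ] [ 16.961  101.2021 203.961 ]
top [218 224  17  24 304] [226.2862 235.852 ] [0.4983 0.2602 0.04  ] [ 12.6645 137.2007 175.1941]
top [189 244  18  16 118] [199.2542 252.0763] [0.4559 0.3318 0.04  ] [ 22.9237 152.5339 182.1017]
scene [387 114  20  24 294] [396.432  127.2891] [0.4717 0.3333 0.04  ] [ 23.1769 124.9898 153.1735]
scene [  0 134  42  21 105] [ 28.8    141.4857] [ 0.0076 -0.6208  0.04  ] [ 13.981  125.4857 149.9619]
scene [371 136  19  17 184] [380.0109 143.7065] [0.5038 0.2526 0.04  ] [ 13.8533 111.6304 172.8696]
scene [406 143  21  27 323] [416.0588 156.5232] [0.5937 0.3124 0.04  ] [ 17.3251  83.3282 166.9226]
scene [ 19 216  36  15  73] [ 37.2466 223.3836] [ 0.3193 -0.6349  0.04  ] [ 13.6438 129.0411 142.5068]
scene [ 20 227  45  19  86] [ 42.2326 235.9535] [ 0.3636 -0.6291  0.04  ] [ 13.8372 128.093  144.4884]
plateL [0.5881 0.0842 0.012 ]
plateR [ 0.5861 -0.2198  0.012 ]
stub (array([0.5896, 0.3226, 0.0691]), [np.float64(0.0006550195968120835), np.float64(0.0006550195968120288)])
```

View pics/crop0.png

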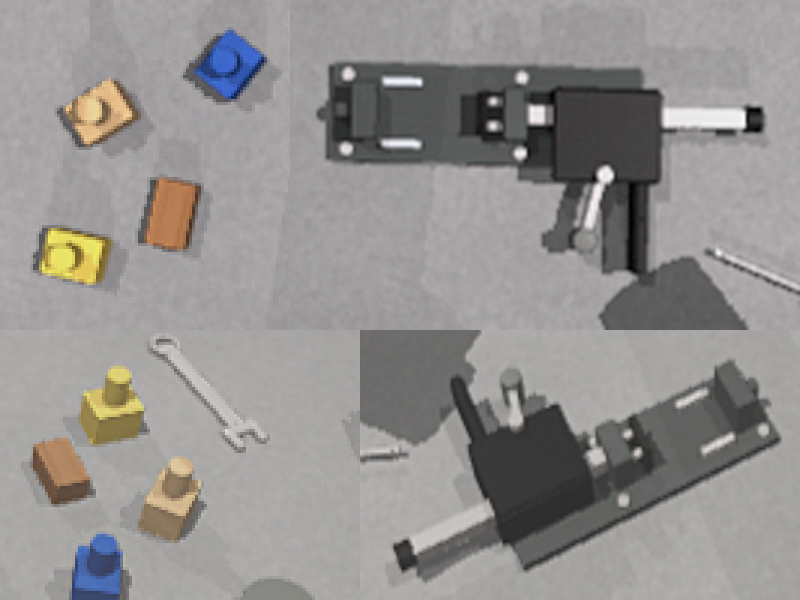

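Emit:
{"op": "send_rows", "data": {"plan": [[[-2, 2.3, 0, 0, 0, 0], [-4.7, 5.4, 0, 0, 0, 0], [-7.4, 8.5, 0, 0, 0, 0], [-10.1, 11.6, 0, 0, 0, 0], [-12.8, 14.7, 0, 0, 0, 0], [-15.5, 17.8, 0, 0, 0, 0], [-18.2, 20.9, 0, 0, 0, 0], [-20.9, 24, 0, 0, 0, 0]]]}}

```text
clock: 0.82
tool_pos: [0.3501, -0.3303, 0.1959]
orientation: [-180.0, 0.0, -159.2]
force: [1.0, 0.5, 0.6]
opening: 0.0876
gripper_force: 0.0
```

Emit:
{"op": "send_rows", "data": {"plan": [[[-2.7, 3.1, 0, 0, 0, 0], [-5.4, 6.2, 0, 0, 0, 0], [-8.1, 9.3, 0, 0, 0, 0], [-10.8, 12.4, 0, 0, 0, 0], [-13.5, 15.5, 0, 0, 0, 0], [-16.2, 18.6, 0, 0, 0, 0], [-18.9, 21.7, 0, 0, 0, 0], [-21.6, 24.8, 0, 0, 0, 0]]]}}

```text
clock: 1.48
tool_pos: [0.4638, -0.0214, 0.1962]
orientation: [180.0, 0.0, -159.1]
force: [1.0, -1.6, 0.5]
opening: 0.0876
gripper_force: 0.0
```

Emit:
{"op": "send_rows", "data": {"plan": [[[-2.7, 3.1, 0, 0, 0, 0], [-5.4, 6.2, 0, 0, 0, 0], [-8.1, 9.3, 0, 0, 0, 0], [-10.8, 12.4, 0, 0, 0, 0], [-13.5, 15.5, 0, 0, 0, 0], [-16.2, 18.6, 0, 0, 0, 0], [-18.9, 21.7, 0, 0, 0, 0], [-20.9, 24.1, 0, 0, 0, 0]]]}}

```text
clock: 2.15
tool_pos: [0.5738, 0.2789, 0.1953]
orientation: [-180.0, -0.0, -159.1]
force: [0.5, -0.0, 0.5]
opening: 0.0874
gripper_force: 0.0
```

Emit:
{"op": "send_rows", "data": {"plan": [[[0, 0, 0, 0, 0, -6], [0, 0, 0, 0, 0, -13], [0, 0, 0, 0, 0, -20], [0, 0, 0, 0, 0, -27], [0, 0, 0, 0, 0, -34], [0, 0, 0, 0, 0, -41], [0, 0, 0, 0, 0, -47], [0, 0, 0, 0, 0, -50]]]}}

```text
clock: 2.82
tool_pos: [0.5731, 0.276, 0.1956]
orientation: [180.0, -0.0, -108.8]
force: [-0.4, 0.4, -0.1]
opening: 0.0879
gripper_force: 0.0
```

```bash
python3 - <<'E'
from h import *
np.set_printoptions(precision=4,suppress=True)
im,K,P=snap("wrist","w1"); print(P); o=ctrl.get_obs(); print(o["clock"],o["tool_pos"],o["orientation"],o["joint_pos"])
print(proj(K,P,[.5896,.3226,.07]))
E
```

```text
[[-0.9466  0.309   0.0917  0.548 ]
 [ 0.3224  0.9066  0.2724  0.202 ]
 [ 0.001   0.2874 -0.9578  0.3848]
 [ 0.      0.      0.      1.    ]]
2.8667 [0.5731 0.276  0.1956] [ 179.9789   -0.0243 -108.753 ] [ 43.2599  16.9555  -4.5532  -0.0078 -68.5227 -62.01  ]
[316.4196 227.3569]
```

View pics/w1.png

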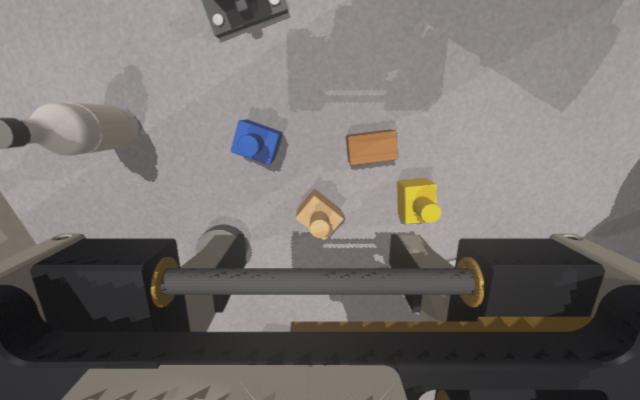

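The close view shows the pale wooden socket at (320,215) with its stub top at (320,226). Blue is at (256,143), yellow at (419,202) and the offcut at (373,148), so the choice holds. Next I put the camera right above it.

Emit:
{"op": "send_rows", "data": {"plan": [[[-2, 0, 1, 0, 0, 0], [-5, -0.1, 2.4, 0, 0, 0], [-8, -0.1, 4, 0, 0, 0], [-10.6, -0.2, 5, 0, 0, 0], [-12, -0.2, 5.8, 0, 0, 0], [-12.5, -0.2, 6, 0, 0, 0], [-12.5, -0.2, 6, 0, 0, 0], [-12.5, -0.2, 6, 0, 0, 0]]]}}

```text
clock: 3.53
tool_pos: [0.616, 0.393, 0.1361]
orientation: [180.0, -0.0, -109.2]
force: [-1.0, -0.3, 0.1]
opening: 0.0878
gripper_force: 0.0
```

```bash
cat >> h.py <<'E'
def wood(im,lo=(12,50,110),hi=(21,170,255),amin=300):
    m=cv2.inRange(cv2.cvtColor(im,cv2.COLOR_BGR2HSV),lo,hi)
    n,l,s,c=cv2.connectedComponentsWithStats(m)
    return [( (l==i).astype(np.uint8),s[i],c[i]) for i in range(1,n) if s[i,4]>amin]
E
python3 - <<'E'
from h import *
np.set_printoptions(precision=4,suppress=True)
im,K,P=snap("wrist","w2"); o=ctrl.get_obs(); print(o["clock"],o["tool_pos"],o["orientation"],P)
print(proj(K,P,[.5896,.3226,.07]))
for m,s,c in wood(im):
    k=max(cv2.findContours(m,0,2)[0],key=cv2.contourArea)
    b=cv2.boxPoints(cv2.minAreaRect(k)); print(s,c,b.ravel()); 
    w=[onz(K,P,*p,0.04)[:2] for p in b]; print(np.array(w).ravel(),[np.linalg.norm(w[i]-w[i-1]) for i in range(4)],np.mean(w,0))
x,y=proj(K,P,[.5896,.3226,.07]).astype(int); x=max(x,60);y=max(y,60)
cv2.imwrite("pics/w2c.png",cv2.resize(im[y-60:y+60,x-60:x+60],None,fx=5,fy=5,interpolation=cv2.INTER_CUBIC)); print(x-60,y-60)
E
```

```text
3.5833 [0.6162 0.3928 0.1368] [-179.9805    0.0245 -109.1993] [[-0.9445  0.3148  0.0938  0.5904]
 [ 0.3285  0.9046  0.2717  0.3191]
 [ 0.0007  0.2874 -0.9578  0.3253]
 [ 0.      0.      0.      1.    ]]
[319.1319 118.3523]
[ 360    0   69   42 2457] [393.5222  18.1502] [359.9179   0.0984 426.459   -5.9508 430.1967  35.1639 363.6557  41.2131]
[0.5244 0.2421 0.4693 0.2565 0.4732 0.2883 0.5304 0.2735] [np.float64(0.03199472448732316), np.float64(0.056958416806426), np.float64(0.032038093505023735), np.float64(0.05904198263799868)] [0.4993 0.2651]
[ 290   84   65   66 2275] [321.9182 117.24  ] [287.3115 116.4262 314.9344  83.2787 356.4426 117.8689 328.8197 151.0164]
[0.6177 0.3113 0.583  0.2922 0.5556 0.3343 0.5906 0.3555] [np.float64(0.05184598312807064), np.float64(0.03964450652584899), np.float64(0.05026791304386805), np.float64(0.04093035799335447)] [0.5867 0.3233]
259 58
```

View pics/w2c.png

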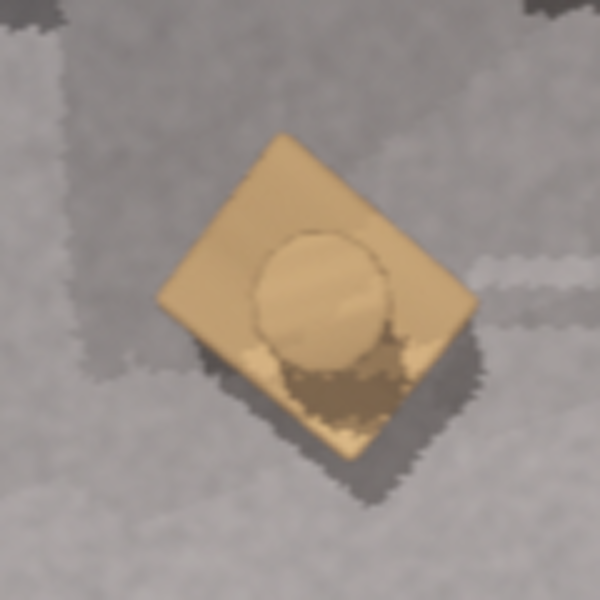

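The crop shows the socket with its stub at pixel (323,118) of the full image. Its 50 mm side runs at about 121.5° in the world, and the top face measures 51 x 40 mm at z = 0.04, so the height agrees.

Emit:
{"op": "send_rows", "data": {"plan": [[[0, 0, 0, 0, 0, -6], [0, 0, 0, 0, 0, -13], [0, 0, 0, 0, 0, -20], [0, 0, 0, 0, 0, -27], [0, 0, 0, 0, 0, -34], [0, 0, 0, 0, 0, -41], [0, 0, 0, 0, 0, -48], [0, 0, 0, 0, 0, -55]]], "fingers": 0.55}}

```text
clock: 4.25
tool_pos: [0.6164, 0.3925, 0.1378]
orientation: [-179.9, 0.0, -53.9]
force: [0.1, 0.3, 0.1]
opening: 0.0486
gripper_force: 0.0
```

Emit:
{"op": "send_rows", "data": {"plan": [[[0, 0, 0, 0, 0, -7], [0, 0, 0, 0, 0, -14], [0, 0, 0, 0, 0, -21], [0, 0, 0, 0, 0, -28], [0, 0, 0, 0, 0, -35], [0, 0, 0, 0, 0, -42], [0, 0, 0, 0, 0, -49], [0, 0, 0, 0, 0, -56]]]}}

```text
clock: 4.92
tool_pos: [0.6164, 0.3925, 0.1378]
orientation: [-179.9, -0.1, 2.1]
force: [-1.0, -0.8, -0.1]
opening: 0.0481
gripper_force: 0.0
```

Emit:
{"op": "send_rows", "data": {"plan": [[[0, 0, 0, 0, 0, -7], [0, 0, 0, 0, 0, -14], [0, 0, 0, 0, 0, -21], [0, 0, 0, 0, 0, -26], [0, 0, 0, 0, 0, -29.5], [0, 0, 0, 0, 0, -29.5], [0, 0, 0, 0, 0, -29.5]]]}}

```text
clock: 5.5
tool_pos: [0.6164, 0.3928, 0.1373]
orientation: [-180.0, -0.1, 31.2]
force: [-0.0, 0.5, 0.5]
opening: 0.0483
gripper_force: 0.0
```

```bash
cat >> h.py <<'E'
def tool(d):  # world displacement (m) -> tool axes cm
    o=ctrl.get_obs(); return R.from_euler('xyz',o["orientation"],degrees=True).inv().apply(d)*100
E
python3 - <<'E'
from h import *
np.set_printoptions(precision=4,suppress=True)
im,K,P=load("w2"); s=onz(K,P,323.2,118,.074); print("stub",s)
im1,K1,P1=load("w1"); im0,K0,P0=load("top0")
print(cross([ray(K,P,323.2,118),ray(K1,P1,320,226.5)]))
o=ctrl.get_obs(); print(o["tool_pos"],o["orientation"],o["opening"],o["joint_pos"])
im,K,P=snap("wrist","w3")
x,y=proj(K,P,s); print(x,y)
for m,st,c in wood(im): print(st,c,onz(K,P,*c,.04))
p=np.array([(s[0]+.5867)/2,(s[1]+.3233)/2,.044]); print(p,tool(p-o["tool_pos"]))
E
```

```text
stub [0.5863 0.3234 0.074 ]
(array([0.5858, 0.3236, 0.0679]), [np.float64(0.00036056166084862525), np.float64(0.00036056166084840336)])
[0.6164 0.3928 0.1373] [-179.9766   -0.0884   31.1743] 0.04828473793610844 [ 47.725   27.708    4.1304   0.003  -66.331   73.4481]
361.41817653865184 262.3774144644527
[ 333  218   48   51 1400] [350.7007 236.8321] [0.5931 0.3359 0.04  ]
[342 301  38  22 443] [361.9594 314.7833] [0.5159 0.2696 0.04  ]
[0.5865 0.3234 0.044 ] [-6.1638  4.4003  9.3253]
```

Emit:
{"op": "send_rows", "data": {"plan": [[[-1, 0.7, 0, 0, 0, 0], [-2.6, 1.8, 0, 0, 0, 0], [-4.4, 3.2, 0, 0, 0, 0], [-5.7, 4.1, 0, 0, 0, 0], [-6.2, 4.4, 0.5, 0, 0, 0], [-6.2, 4.4, 2, 0, 0, 0], [-6.2, 4.4, 3.5, 0, 0, 0], [-6.2, 4.4, 4, 0, 0, 0]]]}}

```text
clock: 6.22
tool_pos: [0.5852, 0.323, 0.094]
orientation: [-180.0, 0.1, 31.2]
force: [-0.1, -0.2, -0.5]
opening: 0.0478
gripper_force: 0.0
```

```bash
python3 - <<'E'
from h import *
o=ctrl.get_obs(); print(o["tool_pos"],tool(np.array([.5865,.3234,.044])-o["tool_pos"]))
E
```

```text
[0.58518769 0.32300134 0.09402561] [0.14380209 0.03446809 5.00225551]
```

Emit:
{"op": "send_rows", "data": {"plan": [[[0.1, 0, 1, 0, 0, 0], [0.1, 0, 2.2, 0, 0, 0], [0.1, 0, 3.4, 0, 0, 0], [0.1, 0, 4.4, 0, 0, 0], [0.1, 0, 4.8, 0, 0, 0], [0.1, 0, 4.8, 0, 0, 0], [0.1, 0, 4.8, 0, 0, 0]]]}}

```text
clock: 6.8
tool_pos: [0.5871, 0.3241, 0.0478]
orientation: [180.0, 0.0, 31.4]
force: [0.4, -0.3, -0.6]
opening: 0.0481
gripper_force: 0.0
```

Emit:
{"op": "send_rows", "data": {"plan": [[[0, 0, 0, 0, 0, 0], [0, 0, 0, 0, 0, 0], [0, 0, 0, 0, 0, 0], [0, 0, 0, 0, 0, 0], [0, 0, 0, 0, 0, 0], [0, 0, 0, 0, 0, 0], [0, 0, 0, 0, 0, 0]]], "fingers": 0.1}}

```text
clock: 7.38
tool_pos: [0.587, 0.3242, 0.0481]
orientation: [-180.0, -0.0, 31.3]
force: [-0.4, -0.3, -0.2]
opening: 0.0103
gripper_force: 0.0
```

The opening is below the stub's diameter, so the grasp missed. I'll look.

```bash
python3 - <<'E'
from h import *
a,K,P=snap("wrist","w4"); b,K2,P2=snap("scene","s4")
x,y=proj(K2,P2,[.587,.323,.06]).astype(int)
print(proj(K,P,[.587,.324,.048]),proj(K,P,[.5863,.3234,.074]),x,y)
c=cv2.resize(b[y-60:y+60,x-80:x+80],(400,300),interpolation=cv2.INTER_CUBIC)
cv2.imwrite("pics/c4.png",np.hstack([cv2.resize(a[100:400],None,fx=.625,fy=1) if 0 else a[100:400,120:520],c]))
E
```

```text
[317.04787678 228.57613974] [317.24276284 245.76624683] 419 148
```

View pics/c4.png

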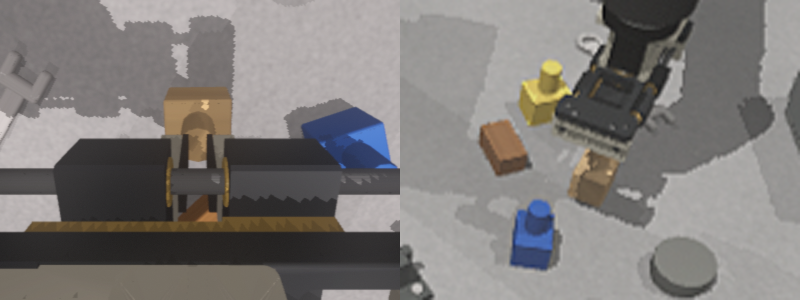

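```bash
python3 - <<'E'
from h import *
np.set_printoptions(precision=4,suppress=True)
im,K,P=load("w4"); o=ctrl.get_obs(); print(o["tool_pos"],o["orientation"]); print(P)
Rt=R.from_euler('xyz',o["orientation"],degrees=True)
print("cam in tool",Rt.inv().apply(P[:3,3]-o["tool_pos"])); 
im3,K3,P3=load("w2"); Rw=R.from_euler('xyz',[-179.98,.02,-109.2],degrees=True); print("w2",Rw.inv().apply(P3[:3,3]-[.6162,.3928,.1368]))
for r in(187,):
  for z in(0,.04): e=onz(K,P,318,r,z); print(z,e,Rt.inv().apply(e-o["tool_pos"]))
for m,s,c in wood(im,amin=100):
    k=max(cv2.findContours(m,0,2)[0],key=cv2.contourArea); print(s,c,cv2.approxPolyDP(k,3,True).reshape(-1,2).tolist())
E
```

```text
[0.587  0.3241 0.048 ] [-179.9989   -0.0008   31.3418]
[[ 0.5203 -0.8179 -0.2456  0.6533]
 [-0.854  -0.4986 -0.1486  0.3642]
 [-0.0009  0.2871 -0.9579  0.2373]
 [ 0.      0.      0.      1.    ]]
cam in tool [ 0.0775  0.0003 -0.1893]
w2 [ 0.078   0.     -0.1885]
0 [0.6032 0.333  0.    ] [0.0185 0.0009 0.048 ]
0.04 [0.6117 0.3382 0.04  ] [0.0284 0.0008 0.008 ]
[ 283  187   69   75 3604] [317.3896 215.2988] [[290, 187], [283, 201], [285, 234], [301, 236], [306, 218], [303, 232], [309, 234], [309, 259], [323, 260], [327, 233], [333, 237], [350, 234], [351, 199], [347, 189]]
[345 261   4  46 134] [346.3657 283.9478] [[345, 261], [346, 306]]
[315 310  23  13 189] [328.0582 317.1005] [[337, 313], [327, 310], [315, 321], [337, 321]]
```

Emit:
{"op": "send_rows", "data": {"plan": [[[0, 0, 0, 0, 0, 0], [0, 0, 0, 0, 0, 0], [0, 0, 0, 0, 0, 0], [0, 0, 0, 0, 0, 0]]], "fingers": 0}}

```text
clock: 7.82
tool_pos: [0.587, 0.3242, 0.0479]
orientation: [180.0, 0.0, 31.3]
force: [-0.4, -0.3, 0.4]
opening: 0.0007
gripper_force: 0.0
```

```bash
python3 - <<'E'
from h import *
a,K,P=snap("wrist","w5")
cv2.imwrite("pics/c5.png",cv2.resize(a[170:320,230:410],None,fx=3.8,fy=3.8,interpolation=cv2.INTER_CUBIC))
print(ctrl.get_obs())
E
```

```text
{'clock': 7.8667, 'joint_pos': array([ 4.55328994e+01,  2.68906737e+01, -1.00716950e+01, -2.94368551e-04,
       -5.30381622e+01,  7.58126362e+01]), 'qvel': array([ 3.05234282e-02, -1.56906806e-02, -4.70558684e-02,  5.14770303e-02,
       -2.32853604e-05, -2.50392912e-02]), 'tau': array([ 1.01616633e-04, -6.22415400e+01,  2.49893010e+01,  5.86622804e+00,
        8.46384885e-02,  2.75519494e-05]), 'tool_pos': array([0.58696493, 0.32418411, 0.04794969]), 'orientation': array([-1.79999902e+02,  5.72327294e-04,  3.13453586e+01]), 'force': array([-0.13499827, -0.36162751, -0.6917197 ]), 'moment': array([-0.18666624,  0.06787825,  0.0153295 ]), 'gripper_force': 0.0, 'opening': 0.0006142981943306733}
```

View pics/c5.png

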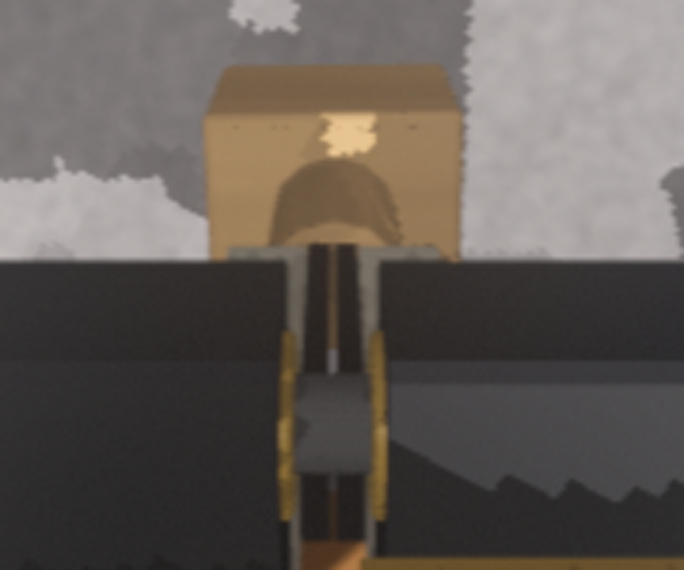

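The crop shows the shut fingertips ending at about row 234, in front of the stub top (near edge at row 229). The tips therefore hang above the stub, roughly 30 mm higher than the reported TCP. I reopen, go lower in small steps while watching the force, and close.

Emit:
{"op": "send_rows", "data": {"plan": [[[0, 0, -0.5, 0, 0, 0], [0, 0, -0.5, 0, 0, 0], [0, 0, -0.5, 0, 0, 0], [0, 0, -0.5, 0, 0, 0], [0, 0, -0.5, 0, 0, 0], [0, 0, -0.5, 0, 0, 0]]], "fingers": 0.55}}

```text
clock: 8.37
tool_pos: [0.5869, 0.3241, 0.0529]
orientation: [-180.0, 0.0, 31.3]
force: [-0.6, 1.2, -0.8]
opening: 0.0351
gripper_force: 0.0
```

Emit:
{"op": "send_rows", "data": {"plan": [[[0, 0, 0.5, 0, 0, 0], [0, 0, 1, 0, 0, 0], [0, 0, 1.4, 0, 0, 0], [0, 0, 1.8, 0, 0, 0], [0, 0, 2, 0, 0, 0], [0, 0, 2, 0, 0, 0]]]}}

```text
clock: 8.87
tool_pos: [0.5866, 0.3238, 0.032]
orientation: [180.0, 0.1, 31.3]
force: [-0.4, -0.9, -0.6]
opening: 0.0481
gripper_force: 0.0
```

Emit:
{"op": "send_rows", "data": {"plan": [[[0, 0, 0.3, 0, 0, 0], [0, 0, 0.5, 0, 0, 0], [0, 0, 0.7, 0, 0, 0], [0, 0, 0.7, 0, 0, 0]]]}}

```text
clock: 9.2
tool_pos: [0.5867, 0.324, 0.0255]
orientation: [180.0, 0.0, 31.3]
force: [0.5, -0.9, -0.4]
opening: 0.0483
gripper_force: 0.0
```

Emit:
{"op": "send_rows", "data": {"plan": [[[0, 0, 0, 0, 0, 0], [0, 0, 0, 0, 0, 0], [0, 0, 0, 0, 0, 0], [0, 0, 0, 0, 0, 0], [0, 0, 0, 0, 0, 0], [0, 0, 0, 0, 0, 0]]], "fingers": 0.1}}

```text
clock: 9.7
tool_pos: [0.587, 0.3242, 0.0261]
orientation: [-180.0, -0.0, 31.3]
force: [-0.5, -0.4, 0.8]
opening: 0.0229
gripper_force: 30.0
```

Gripped: the opening is 22.9 mm with 30 N. I lift and bring it towards the clamp.

Emit:
{"op": "send_rows", "data": {"plan": [[[0, 0, -0.8, 0, 0, 0], [0, 0, -2.2, 0, 0, 0], [0, 0, -4, 0, 0, 0], [0, 0, -6, 0, 0, 0], [0, 0, -8, 0, 0, 0], [0, 0, -9.5, 0, 0, 0], [0, 0, -10, 0, 0, 0], [0, 0, -10, 0, 0, 0]]]}}

```text
clock: 10.37
tool_pos: [0.5876, 0.3248, 0.1279]
orientation: [-180.0, -0.2, 31.4]
force: [0.6, 0.3, -2.0]
opening: 0.0231
gripper_force: 30.0
```

Emit:
{"op": "send_rows", "data": {"plan": [[[0, 0, 0, 0, 0, 3], [0, 0, 0, 0, 0, 9], [0, 0, 0, 0, 0, 15], [0, 0, 0, 0, 0, 21], [0, 0, 0, 0, 0, 27], [0, 0, 0, 0, 0, 30], [0, 0, 0, 0, 0, 31.3], [0, 0, 0, 0, 0, 31.3]]]}}

```text
clock: 11.03
tool_pos: [0.5864, 0.3238, 0.1247]
orientation: [179.9, 0.1, 0.0]
force: [-0.3, 0.4, -0.4]
opening: 0.0231
gripper_force: 30.0
```

Emit:
{"op": "send_rows", "data": {"plan": [[[0, 1, 0, 0, 0, 0], [0, 4, 0, 0, 0, 0], [0, 8, 0, 0, 0, 0], [0, 12, 0, 0, 0, 0], [0, 16, 0, 0, 0, 0], [0, 19, 0, 0, 0, 0], [0, 21, 0, 0, 0, 0], [0, 21, 0, 0, 0, 0]]]}}

```text
clock: 11.7
tool_pos: [0.5862, 0.11, 0.1259]
orientation: [180.0, 0.1, -0.1]
force: [0.6, 0.1, -0.9]
opening: 0.0231
gripper_force: 30.0
```

```bash
python3 - <<'E'
from h import *
np.set_printoptions(precision=4,suppress=True)
a,K,P=snap("wrist","w6"); print(P)
o=ctrl.get_obs(); print(o["tool_pos"],o["orientation"],o["opening"],o["joint_pos"])
E
```

```text
[[-0.0007 -0.9575 -0.2886  0.6641]
 [-1.      0.0006  0.0005  0.1095]
 [-0.0003  0.2886 -0.9575  0.315 ]
 [ 0.      0.      0.      1.    ]]
[0.5867 0.1116 0.126 ] [179.9952   0.0165  -0.0413] 0.02313795931730053 [ 29.5004  16.3965 -14.9665  -0.0046 -58.6538  60.4608]
```

View pics/w6.png

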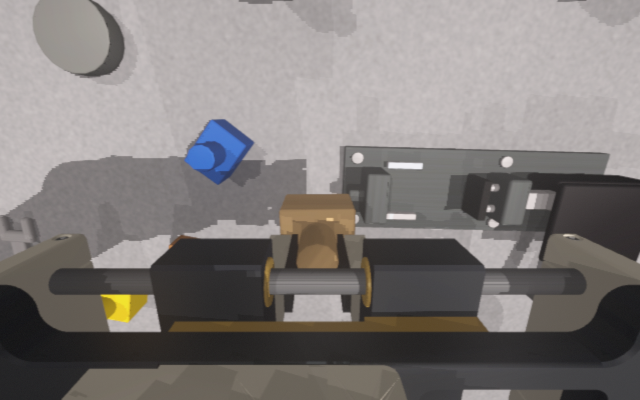

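The wrist view shows the socket held square at (318,220), the stops at (405,166) and (401,216), the end jaw at (377,197), the plate's corner at (345,147) and the pad at (480,197).

```bash
cat > stops.py <<'E'
from h import *
np.set_printoptions(precision=4,suppress=True)
def run(f,box):
    im,K,P=load(f); x0,y0,x1,y1=box
    m=np.zeros(im.shape[:2],np.uint8); g=cv2.cvtColor(im,cv2.COLOR_BGR2GRAY); m[y0:y1,x0:x1]=(g[y0:y1,x0:x1]>170)
    n,l,s,c=cv2.connectedComponentsWithStats(m); out=[]
    for i in range(1,n):
        if s[i,4]>=8:
            pts=np.argwhere(l==i)[:,::-1].astype(np.float32); r=cv2.minAreaRect(pts)
            b=np.array([onz(K,P,*p,.02)[:2] for p in cv2.boxPoints(r)])
            print(f,s[i],c[i],onz(K,P,*c[i],.02),"ends",b.ravel()); out.append((c[i],K,P))
    return out
E
python3 - <<'E'
from stops import *
run("w6",(340,150,450,230)); run("top0",(295,183,365,220))
im,K,P=load("w6")
# plate far edge line (z=.012)
g=cv2.cvtColor(im,cv2.COLOR_BGR2GRAY)
pts=[]
for u in range(360,600,10):
    col=g[135:165,u].astype(int); v=135+np.argmin(np.diff(col)); pts.append(onz(K,P,u,v+.5,.012)[:2])
pts=np.array(pts); k=np.polyfit(pts[:,1],pts[:,0],1); r=pts[:,0]-np.polyval(k,pts[:,1]); ok=abs(r)<.003; k=np.polyfit(pts[ok,1],pts[ok,0],1)
print("edge dx/dy",k,ok.sum(),"clampY world angle",90-np.degrees(np.arctan(k[0])))
row=g[180,330:370].astype(int);print(row)
print(g[197,355:420].astype(int))
E
```

```text
w6 [352 153  11  10  92] [357.2935 157.587 ] [0.6214 0.0682 0.02  ] ends [0.6261 0.0738 0.6261 0.0636 0.6168 0.0631 0.6168 0.0735]
w6 [388 162  35   7 216] [404.7824 165.2917] [0.6133 0.0186 0.02  ] ends [0.6168 0.0362 0.6167 0.001  0.6105 0.0004 0.6105 0.0358]
w6 [387 213  29   7 154] [401.3636 216.1688] [0.5572 0.0174 0.02  ] ends [0.5549 0.0331 0.561  0.0333 0.5597 0.0025 0.5535 0.0021]
w6 [356 215   3   8  17] [356.7059 218.4118] [0.5546 0.0662 0.02  ] ends [0.5586 0.0671 0.5586 0.0649 0.5504 0.0646 0.5504 0.0668]
w6 [431 229  11   1  11] [436. 229.] [ 0.5421 -0.0224  0.02  ] ends [ 0.542  -0.0279  0.542  -0.0279  0.5421 -0.0168  0.5421 -0.0168]
top0 [298 188   3   3   9] [299. 189.] [0.6228 0.0674 0.02  ] ends [0.6255 0.0701 0.6255 0.0647 0.6201 0.0647 0.6201 0.0701]
top0 [356 189   3   4  12] [357.  190.5] [ 0.6177 -0.0891  0.02  ] ends [ 0.6218 -0.0865  0.6217 -0.0919  0.6136 -0.0918  0.6137 -0.0864]
top0 [311 191  13   3  28] [317.3929 191.6071] [0.6154 0.0178 0.02  ] ends [0.6172 0.0351 0.617  0.0027 0.6115 0.0027 0.6118 0.0351]
top0 [360 200   5   6  29] [361.931  202.5862]
[... 291 characters left out ...]
ds [0.5605 0.0354 0.5603 0.0058 0.5576 0.0058 0.5578 0.0354]
top0 [355 215   4   3  11] [356.3636 215.9091] [ 0.5491 -0.0868  0.02  ] ends [ 0.5516 -0.0831  0.5516 -0.0912  0.5462 -0.0912  0.5462 -0.0831]
edge dx/dy [0.0272 0.631 ] 24 clampY world angle 88.44323319060223
[190 190 188 183 181 180 171 148 133 129 127 121 104  83  85  84  81  82
  81  82  82  81  81  80  81  81  81  81  82  80  75  71  69  69  68  68
  71  83 101 115]
[109 108 107  94  76  72  73  71  69  67  69  84 105 116 119 121 119 118
 119 120 123 124 124 123 122 121 122 122 123 122 122 118 111 109 103 107
 111 118 118 118 119 119 118 118 118 117 117 118 118 118 117 118 118 117
 118 117 117 117 117 116 117 116 116 116 116]
```

Emit:
{"op": "send_rows", "data": {"plan": [[[0, 1, 0, 0, 0, 0], [0, 3.5, 0, 0, 0, 0.8], [0, 6.5, 0, 0, 0, 1.6], [-0.1, 9, 0, 0, 0, 1.6], [-0.1, 10.1, 0.5, 0, 0, 1.6], [-0.1, 10.1, 2, 0, 0, 1.6], [-0.1, 10.1, 4, 0, 0, 1.6], [-0.1, 10.1, 5.5, 0, 0, 1.6]]]}}

```text
clock: 12.42
tool_pos: [0.5859, 0.0132, 0.0697]
orientation: [-180.0, 0.0, -1.5]
force: [-0.2, 0.2, -2.0]
opening: 0.0232
gripper_force: 30.0
```

Emit:
{"op": "send_rows", "data": {"plan": [[[0, 0, 0.6, 0, 0, 0], [0, 0, 1, 0, 0, 0], [0, 0, 1, 0, 0, 0], [0, 0, 1, 0, 0, 0]]]}}

```text
clock: 12.75
tool_pos: [0.5867, 0.0135, 0.0615]
orientation: [180.0, -0.0, -1.5]
force: [-0.3, 0.2, -0.5]
opening: 0.0233
gripper_force: 30.0
```

```bash
python3 - <<'E'
from stops import *
a,K,P=snap("wrist","w7")
o=ctrl.get_obs(); print(o["tool_pos"],o["orientation"],o["opening"])
for p in ([.6133,.0186,.02],[.5857,.0155,.012],[.586,.0105,.03]): print(proj(K,P,p))
run("w7",(200,100,450,240))
for m,s,c in wood(a,lo=(8,40,60)): print(s,c)
cv2.imwrite("pics/c7.png",cv2.resize(a[110:260,220:460],None,fx=3.2,fy=3.2,interpolation=cv2.INTER_CUBIC))
E
```

```text
[0.5869 0.0136 0.0618] [-179.9873   -0.071    -1.5119] 0.023125624078379987
[309.7684 179.6426]
[314.5764 208.3195]
[320.4762 214.7148]
w7 [  200   100   250    79 14647] [319.8555 129.1628] [0.6535 0.0093 0.02  ] ends [ 0.6774  0.1001  0.6725 -0.0895  0.6117 -0.0959  0.617   0.1089]
w7 [244 165  14  11  96] [250.0833 169.2708] [0.6232 0.067  0.02  ] ends [0.6251 0.0732 0.6287 0.0625 0.6219 0.0606 0.6183 0.0714]
w7 [433 165  15  14 153] [439.8105 171.6078] [ 0.6172 -0.0878  0.02  ] ends [ 0.6167 -0.0803  0.6247 -0.0877  0.6176 -0.0953  0.6094 -0.0879]
w7 [293 176  13   7  80] [298.375  178.9375] [0.6141 0.028  0.02  ] ends [0.6117 0.0325 0.6167 0.0323 0.6165 0.0224 0.6114 0.0226]
w7 [412 202   8   9  53] [415.3585 206.3396] [ 0.5879 -0.07    0.02  ] ends [ 0.5918 -0.0669  0.5917 -0.0728  0.5845 -0.0734  0.5847 -0.0674]
w7 [327 219   8   6  22] [330.8182 221.6364] [0.5759 0.0017 0.02  ] ends [ 0.5769  0.0054  0.5794  0.0036  0.5748 -0.0018  0.5723 -0.0001]
w7 [410 230   8   6  40] [413.025 232.575] [ 0.5639 -0.0697  0.02  ] ends [ 0.5617 -0.0673  0.5664 -0.0669  0.5662 -0.073   0.5615 -0.0734]
[ 263  193  110  115 5992] [317.6118 236.3361]
[ 168  316  321   17 4000] [341.5775 324.983 ]
```

View pics/c7.png

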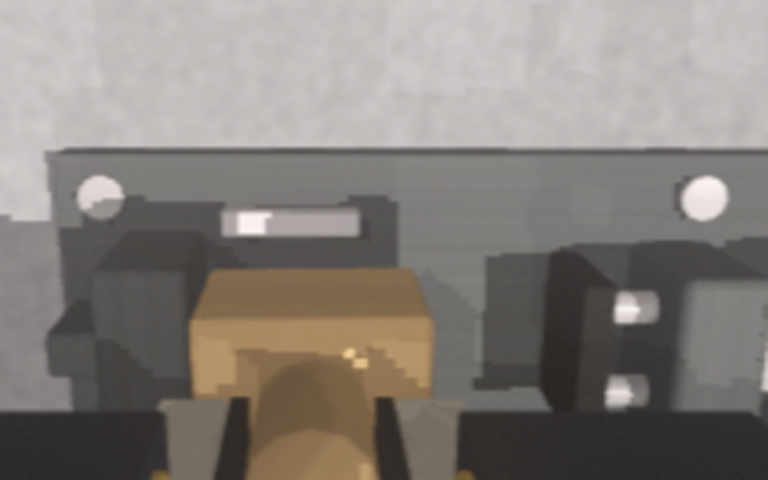

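The crop shows the block in front of the end jaw (jaw face edge at pixel (279,204)), with the block's lower edge at row 194, columns 286 to 348. The far stop lies at (310,179), parallel to it.

```bash
python3 - <<'E'
from h import *
np.set_printoptions(precision=4,suppress=True)
im,K,P=load("w7")
a=onz(K,P,286.3,194.4,.036);b=onz(K,P,348.1,194.4,.036);print("block bottom edge",a,b,a[1]-b[1],"centre",(a+b)/2-[.02,0,0])
a=onz(K,P,280.5,209.5,.076);b=onz(K,P,355,209.5,.076);print("top edge",a,b)
print("jaw face top",onz(K,P,279,204,.054),"stop inner edge",onz(K,P,310,110+237/3.2,.020),"stop ends",onz(K,P,289.3,179,.02),onz(K,P,332,179,.02))
print("pad edge",onz(K,P,390.5,192,.049))
E
```

```text
block bottom edge [0.6056 0.0367 0.036 ] [ 0.6043 -0.0114  0.036 ] 0.04810658695481414 centre [0.585  0.0127 0.036 ]
top edge [0.6065 0.0363 0.076 ] [ 0.6053 -0.0117  0.076 ]
jaw face top [0.6035 0.0403 0.054 ] stop inner edge [0.6096 0.0185 0.02  ] stop ends [0.6143 0.0354 0.02  ] [0.6134 0.0003 0.02  ]
pad edge [ 0.609  -0.0409  0.049 ]
```

Emit:
{"op": "send_rows", "data": {"plan": [[[0, 0.2, 0.4, 0, 0, 0], [0, 0.2, 0.9, 0, 0, 0], [0, 0.2, 1.4, 0, 0, 0], [0, 0.2, 1.9, 0, 0, 0], [0, 0.2, 2.2, 0, 0, 0], [0, 0.2, 2.3, 0, 0, 0], [0, 0.2, 2.3, 0, 0, 0], [0, 0.2, 2.3, 0, 0, 0]]]}}

```text
clock: 13.47
tool_pos: [0.5861, 0.011, 0.0381]
orientation: [180.0, 0.0, -1.5]
force: [-1.6, -0.5, 2.7]
opening: 0.0232
gripper_force: 30.0
```

Emit:
{"op": "send_rows", "data": {"plan": [[[0, 0, 0, 0, 0, 0], [0, 0, 0, 0, 0, 0], [0, 0, 0, 0, 0, 0], [0, 0, 0, 0, 0, 0], [0, 0, 0, 0, 0, 0], [0, 0, 0, 0, 0, 0]]], "fingers": 0.5}}

```text
clock: 13.97
tool_pos: [0.5862, 0.0112, 0.0379]
orientation: [-180.0, -0.0, -1.6]
force: [-0.3, 0.2, -0.2]
opening: 0.0436
gripper_force: 0.0
```

Emit:
{"op": "send_rows", "data": {"plan": [[[0, 0, -0.6, 0, 0, 0], [0, 0, -1.8, 0, 0, 0], [0, 0, -3.4, 0, 0, 0], [0, 0, -5.4, 0, 0, 0], [0, 0, -7.4, 0, 0, 0], [0, 0, -8.6, 0, 0, 0], [0, 0, -9, 0, 0, 0], [0, 0, -9, 0, 0, 0]]]}}

```text
clock: 14.63
tool_pos: [0.5868, 0.0114, 0.1294]
orientation: [-180.0, -0.1, -1.6]
force: [-0.5, 0.6, 0.4]
opening: 0.0441
gripper_force: 0.0
```

```bash
python3 - <<'E'
from h import *
np.set_printoptions(precision=4,suppress=True)
im,K,P=snap("wrist","w8"); o=ctrl.get_obs(); print(o["tool_pos"],o["orientation"])
print("expected",proj(K,P,[.585,.0105,.086]),proj(K,P,[.585,.0105,.052]))
for m,s,c in wood(im,lo=(8,40,60)):
    k=max(cv2.findContours(m,0,2)[0],key=cv2.contourArea); print(s,c,cv2.approxPolyDP(k,3,True).reshape(-1,2).tolist())
E
```

```text
[0.5861 0.0113 0.1282] [-179.9714   -0.0365   -1.5626]
expected [317.9068 211.4673] [317.8676 200.2121]
[ 291  172   54   52 2534] [317.8043 196.6365] [[341, 174], [295, 173], [291, 181], [293, 218], [314, 223], [343, 218]]
[ 88 240  45  30 951] [107.6698 253.5846] [[88, 260], [95, 269], [112, 268], [132, 251], [131, 244], [101, 240], [88, 247]]
[227 257  18  51 507] [233.5917 281.6903] [[240, 257], [233, 258], [227, 280], [228, 302], [233, 307], [241, 297], [234, 291], [236, 270], [244, 267]]
[390 256  19  52 530] [400.6    281.6434] [[397, 256], [390, 267], [398, 270], [400, 292], [393, 298], [403, 307], [407, 300], [407, 275], [402, 259]]
[ 207  316  322   16 4014] [379.2265 324.9228] [[528, 330], [512, 316], [401, 316], [399, 321], [368, 322], [212, 321], [207, 331]]
```

Emit:
{"op": "send_rows", "data": {"plan": [[[-1, 1, 0, 0, 0, 0], [-3, 3, 0, 0, 0, 0], [-5.5, 5.5, 0, 0, 0, 0], [-8, 8, 0, 0, 0, 0], [-10, 10, 0, 0, 0, 0], [-11.2, 11, 0, 0, 0, 0], [-11.2, 11, 0, 0, 0, 0], [-11.2, 11, 0, 0, 0, 0]]], "fingers": 0}}

```text
clock: 15.35
tool_pos: [0.4705, -0.0963, 0.1277]
orientation: [180.0, 0.0, -1.6]
force: [0.4, 0.1, 0.2]
opening: 0.0012
gripper_force: 0.0
```

```bash
cat >> h.py <<'E'
ey=np.array([.0272,.9996,0]); ex=np.array([.9996,-.0272,0]); O=np.array([.5833,-.0595,0])
def cl(p): d=np.array(p)-O; return np.array([d@ex,d@ey,d[2]])
E
python3 - <<'E'
from h import *
np.set_printoptions(precision=4,suppress=True)
_,K,P=load("top0");_,K2,P2=load("scene0")
t,e=cross([ray(K,P,378.3,244.3),ray(K2,P2,248.7,185.3)]);print("tip top",t,e,cl(t))
print(cl(onz(K,P,378.3,244.3,.054)),cl(onz(K2,P2,248.7,185.3,.054)))
im,K,P=snap("wrist","w9"); o=ctrl.get_obs(); print(o["tool_pos"],cl(o["tool_pos"]),o["orientation"],o["opening"],o["joint_pos"])
for c in ([-.11,-.085,.054],[0,-.001,.03],[0,.075,.05],[-.11,-.04,.03]): print(proj(K,P,O+c[0]*ex+c[1]*ey+[0,0,c[2]]))
cv2.imwrite("pics/c9.png",im)
E
```

```text
tip top [ 0.4744 -0.1396  0.057 ] [np.float64(0.0010234427054448187), np.float64(0.0010234427054447745)] [-0.1066 -0.0831  0.057 ]
[-0.1071 -0.0844  0.054 ] [-0.1086 -0.0816  0.054 ]
[ 0.4713 -0.0958  0.1278] [-0.111  -0.0394  0.1278] [179.996   -0.0008  -1.5828] 0.0003968815441099978 [ 12.0129   5.5336 -28.7605   0.005  -55.7061  76.4015]
[364.0107 197.4806]
[274.7633  76.2767]
[183.0576  73.4   ]
[316.9901 191.0836]
```

View pics/c9.png

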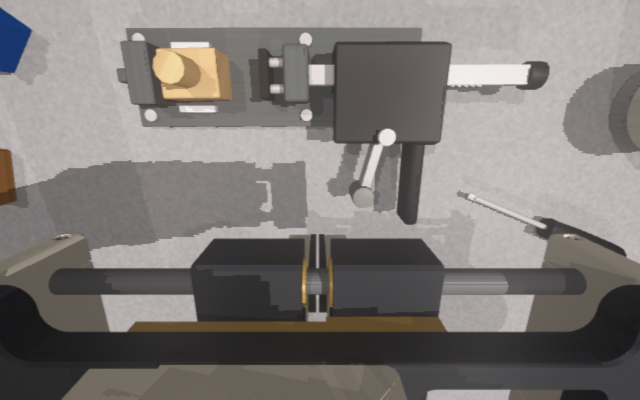

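The view shows the trigger roll at (363,197), where the clamp frame puts it (364,197). The handle is at (410,180), the block stands between the stops at (195,75), and the pad's front is near (262,75). Now I lower the shut fingers on the +y side of the roll.

Emit:
{"op": "send_rows", "data": {"plan": [[[0, 0, 1, 0, 0, 0], [0, 0, 3, 0, 0, 0], [0, 0, 5.5, 0, 0, 0], [0, 0, 8, 0, 0, 0], [0, 0, 10, 0, 0, 0], [0, 0, 11, 0, 0, 0], [0, 0, 11, 0, 0, 0]]]}}

```text
clock: 15.98
tool_pos: [0.4694, -0.0955, 0.0146]
orientation: [179.9, 0.3, -1.5]
force: [-0.6, -0.7, 0.4]
opening: 0.0005
gripper_force: 0.0
```

Emit:
{"op": "send_rows", "data": {"plan": [[[0, 0, 0.3, 0, 0, 0], [0, 0, 0.7, 0, 0, 0], [0, 0, 1.1, 0, 0, 0], [0, 0, 1.4, 0, 0, 0], [0, 0, 1.6, 0, 0, 0], [0, 0, 1.6, 0, 0, 0]]]}}

```text
clock: 16.48
tool_pos: [0.4712, -0.0957, 0.0018]
orientation: [-180.0, -0.0, -1.6]
force: [0.1, -1.0, -0.3]
opening: 0.0006
gripper_force: 0.0
```

Emit:
{"op": "send_rows", "data": {"plan": [[[0, 0.3, 0, 0, 0, 0], [0, 0.6, 0, 0, 0, 0], [0, 0.9, 0, 0, 0, 0], [0, 1.1, 0, 0, 0, 0], [0, 1.1, 0, 0, 0, 0]]]}}

```text
clock: 16.9
tool_pos: [0.4709, -0.1072, 0.0021]
orientation: [-180.0, -0.0, -1.6]
force: [0.2, 0.1, 1.0]
opening: 0.0001
gripper_force: 0.0
```

```bash
cat >> h.py <<'E'
def look(f,view="wrist"):
    im,K,P=snap(view,f); o=ctrl.get_obs(); F=np.array(o["force"])
    print(f,round(o["clock"],2),"cl",cl(o["tool_pos"]).round(4),"Fcl",round(F@ex,1),round(F@ey,1),round(F[2],1))
    # dark->bright profile along the bar line at the pad's top edge, z=.045, clamp x = 0
    g=cv2.cvtColor(im,cv2.COLOR_BGR2GRAY); ys=np.arange(-.03,.08,.002); pr=[]
    for y in ys:
        u,v=proj(K,P,O+y*ey+.012*ex+[0,0,.048]); pr.append(int(g[int(round(v)),int(round(u))]) if 0<=u<640 and 0<=v<400 else -1)
    return ys,pr
E
python3 - <<'E'
from h import *
ys,pr=look("t0"); print(pr)
im,K,P=load("t0"); print(proj(K,P,O+[0,0,.04]),proj(K,P,O+.07*ey+[0,0,.05]))
E
```

```text
t0 16.95 cl [-0.1111 -0.0506  0.002 ] Fcl 0.0 -0.2 -0.3
[124, 119, 132, 130, 130, 131, 131, 130, 130, 127, 104, 123, 122, 55, 55, 45, 43, 63, 63, 63, 72, 122, 121, 122, 121, 121, 121, 120, 121, 121, 121, 136, 141, 138, 139, 138, 138, 136, 140, 132, 221, 222, 221, 221, 221, 225, 227, 220, 220, 218, 134, 137, 143, 145, 145]
[209.01914534  41.15624285] [41.71619241 35.66392283]
```

Emit:
{"op": "send_rows", "data": {"plan": [[[0, 0.4, 0, 0, 0, 0], [0, 0.8, 0, 0, 0, 0], [0, 1.2, 0, 0, 0, 0], [0, 1.5, 0, 0, 0, 0], [0, 1.5, 0, 0, 0, 0]]]}}

```text
clock: 17.37
tool_pos: [0.4683, -0.1216, 0.0015]
orientation: [-180.0, 0.2, -1.6]
force: [-6.1, 7.2, 3.3]
opening: 0.0003
gripper_force: 4.1
```

Emit:
{"op": "send_rows", "data": {"plan": [[[0, 0.4, 0, 0, 0, 0], [0, 0.8, 0, 0, 0, 0], [0, 1.1, 0, 0, 0, 0], [0, 1.3, 0, 0, 0, 0], [0, 1.3, 0, 0, 0, 0]]]}}

```text
clock: 17.78
tool_pos: [0.4676, -0.1346, 0.0012]
orientation: [-180.0, 0.2, -1.6]
force: [-4.5, 7.0, 1.2]
opening: 0.0008
gripper_force: 3.3
```

```bash
python3 - <<'E'
from h import *
ys,pr=look("t1"); print(pr)
print(ctrl.get_obs()["opening"])
E
```

```text
t1 17.83 cl [-0.1134 -0.0781  0.0012] Fcl -4.5 5.7 0.0
[-1, -1, -1, -1, -1, -1, -1, -1, -1, -1, -1, -1, -1, -1, -1, -1, -1, -1, -1, -1, -1, -1, -1, -1, -1, -1, -1, -1, -1, -1, -1, -1, -1, -1, -1, -1, -1, -1, -1, -1, -1, -1, -1, -1, -1, -1, -1, -1, -1, -1, -1, -1, -1, -1, -1]
0.0006444446231855038
```

Emit:
{"op": "send_rows", "data": {"plan": [[[0, -0.5, 0, 0, 0, 0], [0, -1.2, 0, 0, 0, 0], [0, -2, 0, 0, 0, 0], [0, -2.6, 0, 0, 0, 0], [0, -2.8, 0, 0, 0, 0], [0, -2.8, 0, 0, 0, 0]]]}}

```text
clock: 18.33
tool_pos: [0.4712, -0.1061, 0.0021]
orientation: [180.0, -0.0, -1.5]
force: [-0.2, -0.4, 0.4]
opening: 0.0002
gripper_force: 0.0
```

```bash
sed -i 's/+\.012\*ex/-.012*ex/' h.py; python3 - <<'E'
from h import *
ys,pr=look("t2"); print(pr)
for f in("w9","t0","t2"):
    im,K,P=load(f); g=cv2.cvtColor(im,cv2.COLOR_BGR2GRAY); out=[]
    for y in np.arange(-.02,.06,.001):
        u,v=proj(K,P,O+y*ey-.012*ex+[0,0,.048]); out.append(int(g[int(round(v)),int(round(u))]) if 0<=u<640 and 0<=v<400 else -1)
    print(f,out)
E
```

```text
t2 18.38 cl [-0.1109 -0.0499  0.0021] Fcl 0.1 0.8 0.1
[85, 86, 80, 92, 90, 119, 130, 134, 133, 131, 134, 133, 136, 131, 131, 121, 231, 234, 234, 206, 159, 48, 61, 65, 67, 66, 108, 111, 111, 135, 140, 139, 143, 141, 144, 145, 146, 147, 144, 204, 218, 199, 199, 199, 199, 198, 207, 207, 206, 206, 206, 206, 205, 205, 211]
w9 [123, 125, 124, 124, 123, 122, 121, 117, 107, 101, 135, 156, 166, 201, 219, 221, 220, 220, 220, 208, 194, 155, 86, 65, 68, 68, 70, 71, 71, 70, 69, 77, 82, 81, 82, 83, 83, 86, 106, 118, 120, 120, 120, 119, 113, 108, 109, 108, 108, 108, 108, 109, 108, 108, 108, 116, 123, 125, 127, 127, 129, 129, 131, 133, 132, 134, 159, 189, 202, 198, 190, 190, 190, 189, 190, 190, 189, 189, 190, 189]
t0 [135, 134, 136, 137, 134, 133, 133, 133, 131, 119, 131, 177, 235, 236, 236, 236, 236, 235, 208, 204, 116, 51, 50, 61, 67, 67, 68, 66, 68, 67, 65, 112, 126, 127, 125, 126, 113, 112, 111, 113, 112, 111, 111, 112, 111, 112, 112, 127, 137, 140, 139, 140, 141, 145, 144, 141, 142, 144, 145, 144, 147, 147, 147, 148, 147, 144, 145, 170, 204, 216, 220, 201, 200, 200, 200, 200, 200, 200, 200, 200]
t2 [119, 125, 130, 135, 134, 134, 133, 133, 131, 131, 134, 132, 133, 134, 136, 132, 131, 132, 131, 130, 121, 133, 231, 233, 234, 234, 234, 231, 206, 204, 159, 47, 48, 49, 61, 64, 65, 65, 67, 67, 66, 66, 108, 111, 111, 111, 111, 134, 135, 139, 140, 139, 139, 144, 143, 141, 141, 144, 144, 143, 145, 145, 146, 146, 147, 143, 144, 170, 204, 214, 218, 200, 199, 199, 199, 199, 199, 199, 199, 199]
```

Emit:
{"op": "send_rows", "data": {"plan": [[[0, 0.4, 0, 0, 0, 0], [0, 0.8, 0, 0, 0, 0], [0, 1.2, 0, 0, 0, 0], [0, 1.6, 0, 0, 0, 0], [0, 2, 0, 0, 0, 0], [0, 2.4, 0, 0, 0, 0], [0, 2.8, 0, 0, 0, 0], [0, 3, 0, 0, 0, 0]]]}}

```text
clock: 19.05
tool_pos: [0.4676, -0.137, 0.0013]
orientation: [-180.0, 0.2, -1.7]
force: [-5.4, 7.4, 1.4]
opening: 0.0002
gripper_force: 3.9
```

Emit:
{"op": "send_rows", "data": {"plan": [[[0, 0, 0, 0, 0, 0], [0, -0.5, 0, 0, 0, 0], [0, -1.2, 0, 0, 0, 0], [0, -2, 0, 0, 0, 0], [0, -2.6, 0, 0, 0, 0], [0, -3, 0, 0, 0, 0], [0, -3, 0, 0, 0, 0]]]}}

```text
clock: 19.63
tool_pos: [0.4712, -0.1059, 0.0021]
orientation: [180.0, -0.0, -1.5]
force: [-0.4, 0.4, -0.1]
opening: 0.0004
gripper_force: 0.0
```

```bash
cat >> h.py <<'E'
def fine(f):
    look(f); im,K,P=load(f); g=cv2.cvtColor(im,cv2.COLOR_BGR2GRAY); ys=np.arange(.0,.07,.001); out=[]
    for y in ys:
        u,v=proj(K,P,O+y*ey-.012*ex+[0,0,.048]); out.append(int(g[int(round(v)),int(round(u))]) if 0<=u<640 and 0<=v<400 else -1)
    out=np.array(out); d=ys[out<=72]; w=ys[out>185]; print("pad dark",d[out[out<=72]>=0],"bright",w)
E
python3 -c "
from h import *
fine('t3')"
```

```text
t3 19.68 cl [-0.1109 -0.0497  0.0021] Fcl 0.2 -0.3 -0.2
pad dark [0.018 0.019 0.02  0.021 0.022 0.023 0.024 0.025 0.026 0.027 0.028] bright [0.01  0.011 0.012 0.013 0.014 0.015 0.016 0.048 0.049 0.05  0.051 0.052
 0.053 0.054 0.055 0.056 0.057 0.058 0.059 0.06  0.061 0.062 0.063 0.064
 0.065 0.066 0.067 0.068 0.069]
```

Emit:
{"op": "send_rows", "data": {"plan": [[[0, 0.4, 0, 0, 0, 0], [0, 0.9, 0, 0, 0, 0], [0, 1.4, 0, 0, 0, 0], [0, 1.9, 0, 0, 0, 0], [0, 2.4, 0, 0, 0, 0], [0, 2.8, 0, 0, 0, 0], [0, 3.1, 0, 0, 0, 0], [0, 3.1, 0, 0, 0, 0]]]}}

```text
clock: 20.35
tool_pos: [0.4677, -0.1382, 0.0013]
orientation: [-180.0, 0.2, -1.7]
force: [-4.1, 5.9, 1.5]
opening: 0.0005
gripper_force: 3.1
```

Emit:
{"op": "send_rows", "data": {"plan": [[[0, 0.1, 0, 0, 0, 0], [0, 0.2, 0, 0, 0, 0], [0, 0.2, 0, 0, 0, 0]]]}}

```text
clock: 20.6
tool_pos: [0.4678, -0.1399, 0.0013]
orientation: [-180.0, 0.2, -1.7]
force: [-4.3, 5.9, 1.4]
opening: 0.0002
gripper_force: 3.3
```

```bash
python3 -c "
from h import *
fine('t4')"
```

```text
t4 20.65 cl [-0.1133 -0.0835  0.0013] Fcl -4.8 5.3 1.4
pad dark [0.023 0.024 0.025 0.026 0.027 0.028 0.029 0.03  0.031 0.032 0.033 0.034
 0.035] bright [0.018 0.019 0.02  0.021 0.049 0.05  0.051 0.052 0.053 0.054 0.055 0.056
 0.057 0.058 0.059]
```

Emit:
{"op": "send_rows", "data": {"plan": [[[0, 0.1, 0, 0, 0, 0], [0, 0.2, 0, 0, 0, 0], [0, 0.3, 0, 0, 0, 0], [0, 0.3, 0, 0, 0, 0]]]}}

```text
clock: 20.98
tool_pos: [0.4678, -0.1429, 0.0013]
orientation: [-180.0, 0.2, -1.6]
force: [-4.0, 7.0, 1.5]
opening: 0.0003
gripper_force: 3.2
```

Emit:
{"op": "send_rows", "data": {"plan": [[[0, 0.1, 0, 0, 0, 0], [0, 0.2, 0, 0, 0, 0], [0, 0.2, 0, 0, 0, 0]]]}}

```text
clock: 21.23
tool_pos: [0.4678, -0.1436, 0.0013]
orientation: [-179.9, 0.2, -1.7]
force: [-6.0, 16.7, 3.8]
opening: 0.0004
gripper_force: 8.8
```

```bash
python3 -c "
from h import *
fine('t5')"
```

```text
t5 21.28 cl [-0.1132 -0.0872  0.0013] Fcl -5.9 16.8 3.1
pad dark [0.024 0.025 0.026 0.027 0.028 0.029 0.03  0.031 0.032 0.033 0.034 0.035
 0.036] bright [0.02  0.021 0.022 0.049 0.05  0.051 0.052 0.053 0.054 0.055 0.056]
```

Emit:
{"op": "send_rows", "data": {"plan": [[[0, -0.5, 0, 0, 0, 0], [0, -1.2, 0, 0, 0, 0], [0, -2, 0, 0, 0, 0], [0, -2.8, 0, 0, 0, 0], [0, -3.4, 0, 0, 0, 0], [0, -3.5, 0, 0, 0, 0], [0, -3.5, 0, 0, 0, 0]]]}}

```text
clock: 21.87
tool_pos: [0.4709, -0.1093, 0.002]
orientation: [180.0, -0.0, -1.5]
force: [0.6, -0.5, -0.4]
opening: 0.0004
gripper_force: 0.0
```

Emit:
{"op": "send_rows", "data": {"plan": [[[0, 0.4, 0, 0, 0, 0], [0, 0.9, 0, 0, 0, 0], [0, 1.4, 0, 0, 0, 0], [0, 1.8, 0, 0, 0, 0], [0, 2.2, 0, 0, 0, 0], [0, 2.5, 0, 0, 0, 0], [0, 2.5, 0, 0, 0, 0]]]}}

```text
clock: 22.45
tool_pos: [0.4676, -0.1352, 0.0012]
orientation: [-180.0, 0.2, -1.7]
force: [-6.2, 7.0, 0.8]
opening: 0.0005
gripper_force: 3.4
```

```bash
python3 -c "
from h import *
fine('t6')"
```

```text
t6 22.5 cl [-0.1135 -0.0787  0.0012] Fcl -4.4 6.0 1.3
pad dark [0.001 0.002 0.003 0.004 0.032 0.033 0.034 0.035 0.036 0.037 0.038 0.039
 0.04  0.041 0.042 0.043 0.044 0.045] bright [0.028 0.029 0.03  0.049 0.05  0.051 0.053 0.054 0.055 0.056 0.057 0.058
 0.059 0.06  0.061 0.062 0.063 0.064]
```

Emit:
{"op": "send_rows", "data": {"plan": [[[0, 0.2, 0, 0, 0, 0], [0, 0.4, 0, 0, 0, 0], [0, 0.6, 0, 0, 0, 0], [0, 0.7, 0, 0, 0, 0], [0, 0.7, 0, 0, 0, 0]]]}}

```text
clock: 22.92
tool_pos: [0.4675, -0.142, 0.0012]
orientation: [-180.0, 0.2, -1.7]
force: [-4.8, 6.1, 1.1]
opening: 0.0001
gripper_force: 3.3
```

```bash
python3 -c "
from h import *
fine('t7')"
```

```text
t7 22.97 cl [-0.1135 -0.0855  0.0012] Fcl -5.0 6.1 2.3
pad dark [0.035 0.036 0.037 0.038 0.039 0.04  0.041 0.042 0.043 0.044 0.045 0.046
 0.047 0.048] bright [0.031 0.032 0.033 0.052 0.053 0.054 0.055 0.056 0.057]
```

Emit:
{"op": "send_rows", "data": {"plan": [[[0, -0.5, 0, 0, 0, 0], [0, -1.2, 0, 0, 0, 0], [0, -2, 0, 0, 0, 0], [0, -2.7, 0, 0, 0, 0], [0, -3.2, 0, 0, 0, 0], [0, -3.2, 0, 0, 0, 0], [0, -3.2, 0, 0, 0, 0]]]}}

```text
clock: 23.55
tool_pos: [0.471, -0.1093, 0.0021]
orientation: [180.0, -0.0, -1.5]
force: [0.2, 0.7, -0.1]
opening: 0.0003
gripper_force: 0.0
```

```bash
python3 -c "
from h import *
fine('t8')
im,K,P=load('t8')
for m,s,c in wood(im,lo=(8,40,60)):
    if c[1]<150: print(s,c)
print(proj(K,P,O+.075*ey+[0,0,.052]))"
```

```text
t8 23.6 cl [-0.111  -0.0531  0.002 ] Fcl 0.2 0.4 0.2
pad dark [0.036 0.037 0.038 0.039 0.04  0.041 0.042 0.043 0.044 0.045 0.046 0.047
 0.048] bright [0.03  0.031 0.032 0.033 0.034 0.051 0.052 0.053 0.054 0.055 0.056 0.057
 0.058 0.059 0.06  0.061 0.062 0.063 0.064 0.065 0.066 0.067 0.068 0.069]
[   0    0  137   91 8635] [48.97741749 46.10550087]
[21.26225031 34.06399169]
```

Emit:
{"op": "send_rows", "data": {"plan": [[[0, 0.3, 0, 0, 0, 0], [0, 0.7, 0, 0, 0, 0], [0, 1.1, 0, 0, 0, 0], [0, 1.4, 0, 0, 0, 0], [0, 1.6, 0, 0, 0, 0], [0, 1.6, 0, 0, 0, 0]]]}}

```text
clock: 24.1
tool_pos: [0.4676, -0.1257, 0.0013]
orientation: [-179.9, 0.2, -1.7]
force: [-7.6, 10.5, 5.3]
opening: 0.0004
gripper_force: 5.1
```

Emit:
{"op": "send_rows", "data": {"plan": [[[0, 0.15, 0, 0, 0, 0], [0, 0.3, 0, 0, 0, 0], [0, 0.3, 0, 0, 0, 0]]]}}

```text
clock: 24.35
tool_pos: [0.4671, -0.1285, 0.0012]
orientation: [-179.9, 0.3, -1.7]
force: [-7.0, 10.5, 5.6]
opening: 0.0004
gripper_force: 5.9
```

```bash
python3 -c "
from h import *
fine('t9')"
```

```text
t9 24.4 cl [-0.1143 -0.0721  0.0012] Fcl -7.8 10.3 5.2
pad dark [0.038 0.039 0.04  0.041 0.042 0.043 0.044 0.045 0.046 0.047 0.048 0.049
 0.05  0.051] bright [0.055 0.056 0.057 0.058 0.059 0.06  0.061 0.062 0.063 0.064 0.065 0.066
 0.067 0.068 0.069]
```

Emit:
{"op": "send_rows", "data": {"plan": [[[0, 0.1, 0, 0, 0, 0], [0, 0.2, 0, 0, 0, 0], [0, 0.3, 0, 0, 0, 0], [0, 0.3, 0, 0, 0, 0], [0, 0.3, 0, 0, 0, 0]]]}}

```text
clock: 24.82
tool_pos: [0.4667, -0.1313, 0.0011]
orientation: [-179.9, 0.3, -1.7]
force: [-7.4, 12.4, 5.3]
opening: 0.0006
gripper_force: 6.4
```

```bash
python3 -c "
from h import *
fine('t10')
for f in ('t8','t9','t10'):
    im,K,P=load(f); g=cv2.cvtColor(im,cv2.COLOR_BGR2GRAY); o=[]
    for y in np.arange(.02,.06,.001):
        u,v=proj(K,P,O+y*ey-.012*ex+[0,0,.048]); o.append(int(cv2.getRectSubPix(g,(1,1),(float(u),float(v)))[0,0]))
    print(f,o)"
```

```text
t10 24.87 cl [-0.1145 -0.0749  0.0012] Fcl -9.6 11.9 5.7
pad dark [0.    0.038 0.039 0.04  0.041 0.042 0.043 0.044 0.045 0.046 0.047 0.048
 0.049 0.05  0.051] bright [0.055 0.056 0.057 0.058 0.059 0.06  0.061 0.062 0.063 0.064 0.065 0.066
 0.067]
t8 [122, 122, 123, 124, 122, 121, 121, 120, 114, 118, 219, 222, 221, 200, 195, 172, 54, 39, 41, 38, 38, 52, 56, 59, 58, 58, 59, 58, 69, 129, 151, 190, 204, 209, 210, 194, 190, 190, 198, 199]
t9 [125, 124, 122, 122, 122, 122, 122, 123, 124, 125, 124, 122, 122, 123, 121, 111, 167, 167, 36, 35, 32, 34, 33, 35, 50, 58, 59, 60, 58, 59, 60, 60, 124, 143, 132, 199, 217, 219, 203, 202]
t10 [124, 124, 125, 123, 123, 123, 122, 123, 123, 124, 126, 125, 124, 122, 122, 121, 117, 90, 38, 34, 33, 33, 33, 35, 50, 58, 58, 58, 57, 59, 60, 61, 123, 141, 129, 195, 217, 221, 205, 203]
```

Emit:
{"op": "send_rows", "data": {"plan": [[[0, 0.1, 0, 0, 0, 0], [0, 0.2, 0, 0, 0, 0], [0, 0.3, 0, 0, 0, 0], [0, 0.3, 0, 0, 0, 0], [0, 0.3, 0, 0, 0, 0], [0, 0.3, 0, 0, 0, 0]]]}}

```text
clock: 25.37
tool_pos: [0.4665, -0.1342, 0.0011]
orientation: [-179.9, 0.3, -1.7]
force: [-8.2, 13.3, 6.1]
opening: 0.0004
gripper_force: 6.8
```

```bash
python3 -c "
from h import *
fine('t11')
for f in ('t10','t11'):
    im,K,P=load(f); g=cv2.cvtColor(im,cv2.COLOR_BGR2GRAY); o=[]
    for y in np.arange(.03,.06,.001):
        u,v=proj(K,P,O+y*ey-.012*ex+[0,0,.048]); o.append(int(cv2.getRectSubPix(g,(1,1),(float(u),float(v)))[0,0]))
    print(f,o)"
```

```text
t11 25.42 cl [-0.1148 -0.0778  0.0011] Fcl -8.6 12.9 5.0
pad dark [0.    0.001 0.039 0.04  0.041 0.042 0.043 0.044 0.045 0.046 0.047 0.048
 0.049 0.05  0.051] bright [0.055 0.056 0.057 0.058 0.059 0.06  0.061 0.062 0.063 0.064]
t10 [126, 125, 124, 122, 122, 121, 117, 90, 38, 34, 33, 33, 33, 35, 50, 58, 58, 58, 57, 59, 60, 61, 123, 141, 129, 195, 217, 221, 205, 203]
t11 [125, 126, 127, 126, 129, 129, 129, 128, 110, 53, 33, 35, 34, 34, 50, 59, 59, 60, 58, 61, 60, 59, 125, 143, 124, 190, 218, 222, 208, 204]
```

The pad is pressed in by about 5.5 mm (roughly 14 N), the block is home, and the trigger is held mid-stroke. I hand it in.

```bash
python3 -c "
from plant import ctrl
print(ctrl.close_job())"
```

```text
the job is handed in; nothing more can be done
None
```

The job is handed in, with no verdict shown: the socket stands upright between the stops, pushed home against the end jaw, and the shut fingers hold the trigger mid-stroke with about 13 N, which presses the pad in by about 5.5 mm (roughly 14 N, estimated from images and force).

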